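# Cull the glass bars and hold the splash hood at balance

### The arm

A 6-joint arm with a two-finger parallel gripper is mounted at the origin on the work surface. World frame = base frame: x ahead of the robot, y to its left, z up, the work surface at z = 0. Lengths are in m, angles in degrees, forces in N, time in s.
With the tool pointing down it reaches from about 0.25 to 0.8 m from the base axis. Payload 8.5 kg.
Tool frame: the origin (TCP) lies midway between the tips of the shut fingers; the grasp point (between the pads) lies 19 mm behind it (env.hold_point_z is the distance from the TCP to the grasp point, in m); z points along the fingers, y is the line along which they close (so a half turn about z gives the same grasp; the last joint's range is limited). The gripper opens to 85 mm and grips with 20 to 120 N. Pads are 22 mm wide; open, the fingers measure 114 mm over their backs; the gripper's body (76 mm by 85 mm) begins 54 mm behind the grasp point. The pads swing forward as they close: fully open they stand 13 mm farther back than shut.
Start: joints at [-75.745, 13.648, -0.773, 75.585, 0, 90], TCP at [0.129, -0.509, 0.231] pointing down, gripper open.
Joint ranges: [-152.45, 152.45], [-59.26, 108.67], [-65.41, 83.53], [-104.44, 129.93], [-82.83, 76.93], [-180, 180]. Speed limits (degrees/s): [127.2, 127.2, 159.86, 180, 180, 180].

### API

Orientations are given as [roll, pitch, yaw] about the fixed x, y, z axes, in that order (R = Rz(yaw) Ry(pitch) Rx(roll)).
In Python, from workcell import env, optics, order gives the robot as it stands.
- The arm moves only by the tool send_rows, never from a script. Its argument "moves" is a list of rows, each a list of 7 numbers: the shift along the tool's x, y, z in m, then the turn, a rotation vector about the tool's x, y, z in degrees, then the closure, from -1 (fully open) to 1 (shut), so that 0 is half open. In form: [[x, y, z, rx, ry, rz, fingers], ...]. A call has 1 to 20 rows; each row shifts and turns the commanded pose from where the row before left it, along the tool's axes as they then stand; what a row does not reach is not made up. A row lasts 1/12 s, in which the tool goes at most 41.7 mm and 7.16 degrees, less where a joint would pass 70% of its speed; a pose out of reach is approached as far as the arm can. A call with a gripper value outside its range is refused whole. The fingers move at their own pace and stop on an object; the grip force is fixed at half the most. Time passes only in rows, so rows that do not move let the fingers close. It gives the time, the measured TCP pose, the force, the opening and the grip force at its end, in the units of the state.
- env.observe(): the state, without advancing time (a new reading comes with each control period).
- optics.snapshot(name): name is "scene" or "top"; returns (picture, depth): 480x640x3 uint8, blue, green, red; 480x640 float32, m along the optical axis (not along the pixel's ray), 0 where there is no reading.
- optics.camera_model(name): a dict with "mtx" (3x3 intrinsics, pixels), "dist_coeffs" ([k1, k2, p1, p2, k3] as OpenCV has them; the pictures are not rectified), "pose" (4x4, takes a point from camera to world coordinates). Camera axes: x right, y down, z forward; pixel columns grow to the right and rows downward; lengths in m; the calibration is good to about 2 mm. A picture is of the moment at which its call begins. camera_model takes no time and is no camera call.
- order.finish_job(): hands the job in; it is judged then, once.
The state is a dict: "clock": time; "qpos": joint angles; "joint_vel": joint speeds; "joint_efforts": joint torques, N m; "eef_pos": TCP position; "orientation": TCP orientation; "wrist_force": force on the tool from outside, world axes, zero at the start; "wrist_torque": the same for the moment, N m; "finger_gap": opening from 0.0 (shut) to 1.0 (fully open); "grasp_force": force on a finger pad.
Only numpy, scipy, OpenCV 4.12 (cv2) and the standard library are available. Lean on these libraries where they do the work, as an engineer would, in place of code of your own. Each camera call takes 0.05 s, during which the arm holds its last target. There are 200 camera calls.

### The job

Sort the batch of glass bars on the rubber-topped board: lay the chipped bar and the short bar gently flat in the grey seconds bin, and leave the three sound bars where they lie and everything else on the bench undisturbed. The stay of the grinding machine's splash hood is off, so then lift the hood smoothly by its front rail to the point where it balances on its hinge, falling neither shut nor back. Finish while still gripping the rail and holding the hood at that balance point, so that I can load the sound bars with both hands.

Things in the scene. Friction and masses are not known exactly. Their poses are not given: they have to be found in the camera images.
- hood (a joint): Hood hinge angle, rad: 0 = shut (as at the start), grows as the front rises, stops at 2.1, fallen back. It swings freely: let go, the hood drops shut from below its balance point and falls back from above it. Its weight (0.65 kg, centred 116 mm in front of the hinge line and 31 mm above it when shut) stands right above the hinge at 1.31 (+-0.01): balanced, it still leans 15 degrees to its front.
- hood_rail: Round steel lifting rail along the hood's front, 12 mm in diameter, 140 mm clear between its two arms, 42 mm clear of the hood's front wall, which reaches 18 mm above the rail's axis (open the fingers only part way). Shut, its axis is 108 mm above the bench, 30 mm above the housing. It can turn between the fingers. Origin: middle of its axis; y along it, x to the hinge; turns with the hood.
- hood_hinge (a point): Middle of the hood's level hinge line, fixed, 88 mm above the bench; axes are the machine's: x from the rail side (front) to the hinge side (back), y along the hinge line, z up. Shut, the rail's middle lies 230 mm in front of this point (-x) and 20 mm above it; it rises in a circle of 231 mm about the hinge line.
- grinder: Flat grinding machine for glass, fixed: grey steel housing 235 x 250 x 78 mm high with an aluminium splash hood (182 deep, 216 wide, top 146 mm above the bench, clear window) hinged at its back; control box and white water can at its left. Origin: centre of the housing's underside; its front (-x), with the rail, faces the robot.
- board: Plywood batch board with a black rubber top, 240 x 190 mm, 10 mm high, fixed. Six places, two columns (88 mm apart in y) of three (78 mm apart in x); five hold glass bars and one a rub brick, in any order. Origin: centre of its underside; x along its 240 mm side.
- bar_1: A sound pale green glass bar, 64 x 30 x 20 mm high (x, y, z), square-ended with all its corners, lying on the rubber of the board, about 0.1 kg. Origin: centre of its underside; x along its length, z up.
- bar_2: A sound pale green glass bar, 64 x 30 x 20 mm high (x, y, z), square-ended with all its corners, lying on the rubber of the board, about 0.1 kg. Origin: centre of its underside; x along its length, z up.
- bar_3: A sound pale green glass bar, 64 x 30 x 20 mm high (x, y, z), square-ended with all its corners, lying on the rubber of the board, about 0.1 kg. Origin: centre of its underside; x along its length, z up.
- bar_chipped: The chipped bar: same glass and 64 x 30 x 20 mm outline, but the corner at its +x +y end is broken off through the full height (24 mm along, 16 mm across). Origin: centre of the underside of the full outline; x along its length, z up. Take it across its 30 mm width about 8 mm from the origin towards its whole end (-x).
- bar_short: The short bar: same pale green glass, whole but only 46 mm long (46 x 30 x 20 mm). Origin: centre of its underside; x along its length, z up.
- seconds_bin: Grey plastic open bin, beside the board on the robot's right, fixed: 200 x 125 mm outside, 38 mm high, walls 4 mm, floor 4 to 5 mm. Origin: centre of its underside; x along its 200 mm side. Two bars fit in end to end along x.
- rub_brick: A bystander, not part of the job: reddish rub brick 55 x 26 x 22 mm on one of the board's six places.
- spare_disc: A bystander, not part of the job: spare grinding disc, 145 mm in diameter, 7 mm thick, flat on the bench.
- caliper: A bystander, not part of the job: caliper, 150 mm long, flat on the bench.
- lifter: A bystander, not part of the job: suction-cup glass lifter, 84 mm in diameter, 61 mm high.
- grit_jar: A bystander, not part of the job: jar of grit, 60 mm in diameter, 85 mm high, behind the board.
- sprayer: A bystander, not part of the job: white spray bottle, 68 mm in diameter, 178 mm high, behind the board.
- bench_brush: A bystander, not part of the job: brush lying on the bench.
Not all that is in view belongs to the job. What is shaped like the bar_short but red is not meant. Leave any blue look-alike of the bar_chipped alone.

How it is judged (in metres and radians):
On the way, in this order (a step that is already met when the one before it is completed fails the run):
1. the chipped bar and the short bar lie in the seconds bin, let go (x of bar_chipped in the frame of seconds_bin between -0.09 and 0.09 m and y of bar_chipped in the frame of seconds_bin between -0.055 and 0.055 m and z of each of bar_chipped, bar_short in the frame of seconds_bin below 0.03 m and angle between each of bar_chipped, bar_short's own z axis and vertical below 0.4 rad and linear speed of each of bar_chipped, bar_short below 0.03 m/s and x of bar_short in the frame of seconds_bin between -0.09 and 0.09 m and y of bar_short in the frame of seconds_bin between -0.055 and 0.055 m and contact force between the fingers and bar_chipped below 0.3 N and contact force between the fingers and bar_short below 0.3 N), for 0.2 s.
2. the hood is gripped by its rail and stands still at its balance point (value of joint hood between 1.25 and 1.37 rad and velocity of joint hood between -0.1 and 0.1 rad/s and contact force between the fingers and hood_rail above 3 N), for 0.3 s.
At the end, for the whole second after the job is handed in: The chipped and the short bar lie in the seconds bin, at rest, tilted less than 0.4 rad and no higher than on top of one another; the three sound bars are within 20 mm of where they lay; the hood stands still at 1.31 rad, within 0.06 rad, and the fingers grip its rail with more than 3 N (all of step 2 and x of bar_chipped in the frame of seconds_bin between -0.09 and 0.09 m and y of bar_chipped in the frame of seconds_bin between -0.055 and 0.055 m and z of each of bar_chipped, bar_short in the frame of seconds_bin below 0.03 m and angle between each of bar_chipped, bar_short's own z axis and vertical below 0.4 rad and linear speed of each of bar_chipped, bar_short below 0.03 m/s and x of bar_short in the frame of seconds_bin between -0.09 and 0.09 m and y of bar_short in the frame of seconds_bin between -0.055 and 0.055 m and distance of each of bar_1, bar_2, bar_3 from where it was at the start of the episode below 0.02 m); the arm keeps its last pose, push and grip.
It fails at once if a sound bar shifted by more than 20 mm (distance of any of bar_1, bar_2, bar_3 from where it was at the start of the episode above 0.02 m).
It fails at once if a culled bar falls or is thrown (over 0.8 m/s out of the fingers, a drop of 33 mm) ((linear speed of bar_chipped above 0.8 m/s and contact force between the fingers and bar_chipped below 0.3 N) or (linear speed of bar_short above 0.8 m/s and contact force between the fingers and bar_short below 0.3 N)).
It fails at once if the hood is flung up, drops, or goes far over its balance point (over 2.5 rad/s or 1.75 rad) (value of joint hood above 1.75 rad or velocity of joint hood above 2.5 rad/s or velocity of joint hood below -2.5 rad/s).
It fails at once if a bystander moved by more than 30 mm (distance of any of rub_brick, spare_disc, caliper, lifter, grit_jar, sprayer, bench_brush from where it was at the start of the episode above 0.03 m).
It also fails if it takes over 61 s, if anything falls off the work surface, if the arm or the gripper's body presses on something with over 40 N, if the wrist force passes 120 N, or if a joint passes its speed limit or range.

## Working session

There is one attempt and no reset: what is moved stays moved. The work goes in short steps, Python scripts to look and compute and a tool call to move; the robot and the scene stay as the last step left them, time stands still between calls to the robot, and variables do not carry over. Pictures are saved under pics/ and viewed, at most 10 in all, crops included, and the job is handed in when it is done.

Besides the shell and the picture viewer there is one more tool, called after "Call:" by a JSON object that holds its "method" and its "body", one argument or row to a line. send_rows: Moves the arm, as the interface text tells. Its arguments: {"type":"object","properties":{"moves":{"type":"array"}},"required":["moves"]}

```bash
mkdir -p pics && ls && python3 - <<'E'
from workcell import env, optics, order
import cv2,numpy as np
for n in("top","scene"):
    p,d=optics.snapshot(n); cv2.imwrite(f"pics/{n}0.png",p); np.save(f"pics/{n}0.npy",d)
    m=optics.camera_model(n); print(n,m)
print(env.observe(), env.hold_point_z)
E
```

```text
pics
top {'mtx': array([[461.43782915,   0.        , 317.181727  ],
       [  0.        , 461.43782915, 232.20306813],
       [  0.        ,   0.        ,   1.        ]]), 'dist_coeffs': array([-0.01330864,  0.        ,  0.        ,  0.        ,  0.        ]), 'pose': array([[-0.04435191, -0.97086967,  0.23546759,  0.28955665],
       [-0.99901064,  0.0423324 , -0.01362731, -0.00821154],
       [ 0.00326244, -0.23583903, -0.97178666,  1.06799378],
       [ 0.        ,  0.        ,  0.        ,  1.        ]])}
scene {'mtx': array([[523.3794871 ,   0.        , 325.33565494],
       [  0.        , 523.3794871 , 233.38070825],
       [  0.        ,   0.        ,   1.        ]]), 'dist_coeffs': array([-0.04889359,  0.        ,  0.        ,  0.        ,  0.        ]), 'pose': array([[-0.28191707,  0.54658831, -0.78852012,  1.3417874 ],
       [ 0.9592121 ,  0.17843311, -0.21925732,  0.21677928],
       [ 0.02085461, -0.81817042, -0.57459746,  0.69818089],
       [ 0.        ,  0.        ,  0.        ,  1.        ]])}
{'clock': 0.1, 'qpos': array([-7.57440605e+01,  1.36769446e+01, -8.09246647e-01,  7.55855389e+01,
       -1.33122040e-03,  9.00005710e+01]), 'joint_vel': array([-0.03003378, -0.03730926,  0.0841585 , -0.06509073, -0.06370843,
        0.04747601]), 'joint_efforts': array([-8.56672577e-04, -5.39716244e+01,  3.47000706e+01,  1.34023855e-02,
       -2.14428974e-05, -3.57672121e-06]), 'eef_pos': array([ 0.12918814, -0.50848753,  0.23076666]), 'orientation': array([-1.79928270e+02,  1.33193423e-03,  1.42553701e+01]), 'wrist_force': array([-0.0053386 ,  0.3868017 , -0.08534931]), 'wrist_torque': array([0.01940658, 0.05310298, 0.0394218 ]), 'grasp_force': 0.0, 'finger_gap': 0.9969075732448365} 0.0187
```

View pics/top0.png

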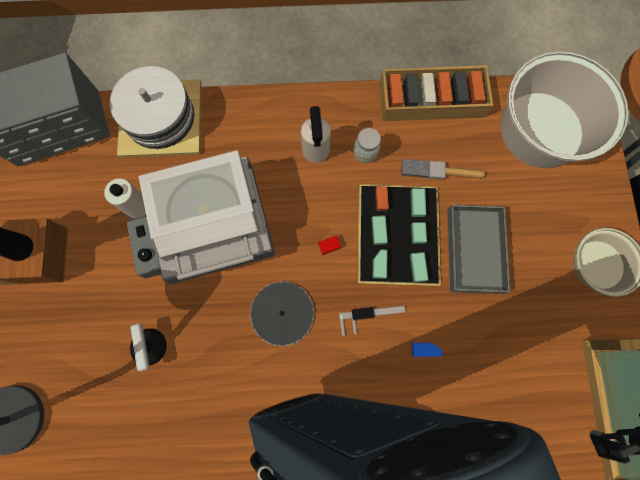

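View pics/scene0.png

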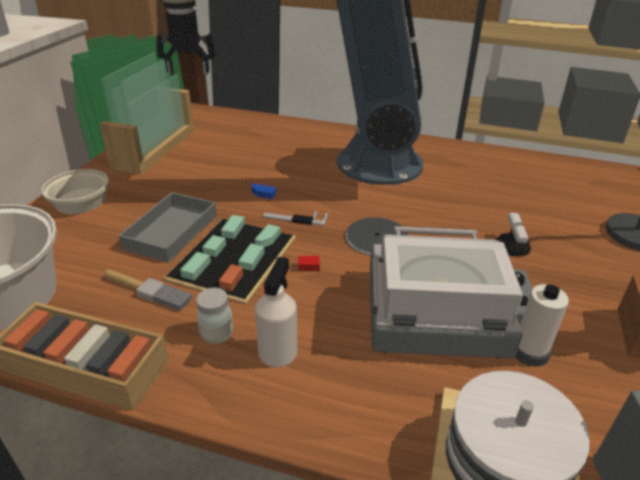

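The top view shows the chipped bar at about (379,264), with its corner missing at the upper left. The short bar is at about (419,232), the bin at (479,249) and the rail near (215,258). The red and blue decoys are at (330,244) and (427,350).

```bash
cat > h.py <<'E'
import cv2,numpy as np
from workcell import env, optics, order
def ray(n,uv,z):
    m=optics.camera_model(n); P=m["pose"]
    q=cv2.undistortPoints(np.array(uv,float).reshape(-1,1,2),m["mtx"],m["dist_coeffs"]).reshape(-1,2)
    d=np.c_[q,np.ones(len(q))]@P[:3,:3].T; o=P[:3,3]
    return o+d*((z-o[2])/d[:,2])[:,None]
def cloud(n,dep):
    m=optics.camera_model(n); P=m["pose"]
    v,u=np.mgrid[:480,:640]
    q=cv2.undistortPoints(np.c_[u.ravel(),v.ravel()].astype(float).reshape(-1,1,2),m["mtx"],m["dist_coeffs"]).reshape(-1,2)
    c=np.c_[q,np.ones(len(q))]*dep.reshape(-1,1)
    return (c@P[:3,:3].T+P[:3,3]).reshape(480,640,3)
E
python3 - <<'E'
from h import *
p=cv2.imread("pics/top0.png"); d=np.load("pics/top0.npy"); W=cloud("top",d)
hsv=cv2.cvtColor(p,cv2.COLOR_BGR2HSV)
for n,(u,v) in dict(b1=(380,230),b2=(419,203),short=(419,232),chip=(379,264),b3=(419,266)).items():
    print(n,hsv[v,u],W[v,u].round(4))
g=((hsv[...,0]>60)&(hsv[...,0]<95)&(hsv[...,1]>40)&(hsv[...,2]>100)).astype(np.uint8)
g[:180]=0;g[290:]=0;g[:,:360]=0;g[:,440:]=0
N,L,S,C=cv2.connectedComponentsWithStats(g)
for i in range(1,N):
    if S[i,4]<40: continue
    ys,xs=np.where(L==i); w=W[ys,xs]; t=w[:,2]>0.024
    pts=ray("top",np.c_[xs,ys],0.03)[:,:2]
    r=cv2.minAreaRect((pts[t]*1000).astype(np.float32))
    print(i,C[i],S[i,4],t.sum(),np.median(w[:,2]).round(4),np.array(r[0]).round(1),np.array(r[1]).round(1),round(r[2],1))
a=cv2.resize(p[175:300,350:520],None,fx=4.5,fy=4.5,interpolation=cv2.INTER_CUBIC);cv2.imwrite("pics/c1.png",a)
a=cv2.resize(p[145:290,120:290],None,fx=4,fy=4,interpolation=cv2.INTER_CUBIC);cv2.imwrite("pics/c2.png",a)
E
```

```text
b1 [ 66  59 190] [ 0.5395 -0.1683  0.0318]
b2 [ 66  58 189] [ 0.6005 -0.2647  0.0328]
short [ 66  57 189] [ 0.5318 -0.2592  0.0276]
chip [ 66  59 190] [ 0.4607 -0.1604  0.0287]
b3 [ 66  58 189] [ 0.4516 -0.2506  0.0314]
1 [418.275      201.76944444] 360 338 0.0304 [ 604.  -264.8] [31.1 64.1] 87.6
2 [379.10933333 229.27733333] 375 350 0.0303 [ 541.4 -167.5] [30.  64.7] 89.7
3 [418.84912281 232.21754386] 285 259 0.0301 [ 530.2 -259.2] [30.6 45.3] 87.5
4 [380.00282486 264.55932203] 354 328 0.0301 [ 461.7 -162.5] [27.4 63.3] 85.5
5 [418.94292804 266.63275434] 403 373 0.0302 [ 450.4 -251.5] [63.9 30.8] 2.4
```

View pics/c1.png

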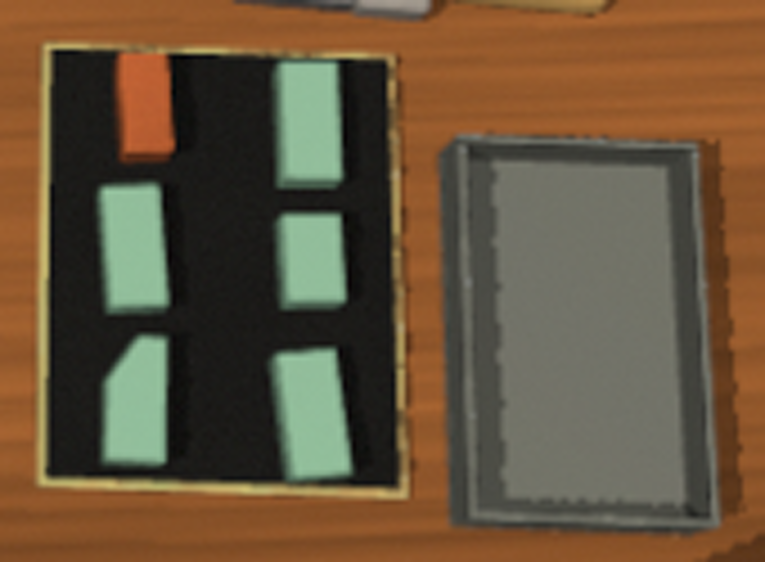

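View pics/c2.png

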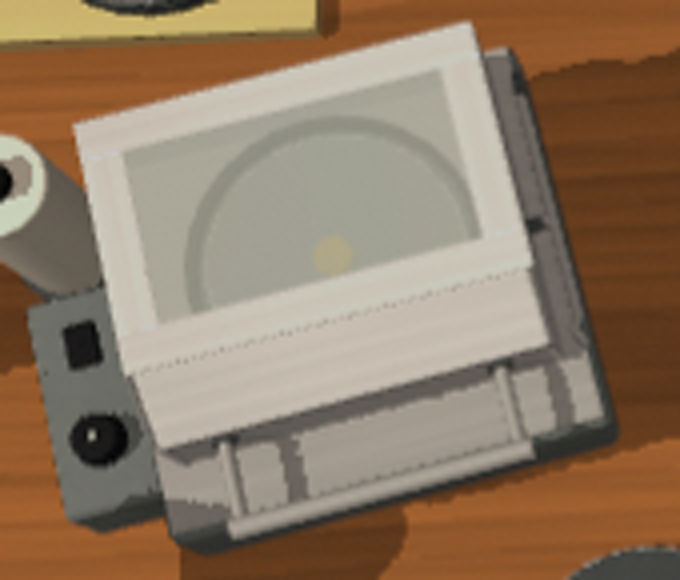

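The crop shows the chipped bar's whole right edge from (167,336) to (165,465), and the bin rim running from (462,140) to (718,522). The rail runs from (232,533) to (533,452) in the second crop.

```bash
python3 - <<'E'
from h import *
f=lambda uv,o,s:(np.array(uv)+.5)/s-.5+np.array(o)
np.set_printoptions(suppress=True,precision=4)
c=ray("top",f([(167,336),(165,465),(103,463),(103,383),(135,336)],(350,175),4.5),.03)[:,:2]
print("chip",c); ax=c[0]-c[1];L=np.linalg.norm(ax);ax/=L
yaw=np.degrees(np.arctan2(ax[1],ax[0]))
n=np.array([-ax[1],ax[0]]); o=(c[0]+c[1])/2+n*.015
print("L",L,"W",(c[2]-c[1])@n,"yaw",yaw,"origin",o,"grasp",o-.008*ax)
b=ray("top",f([(462,138),(697,145),(718,522),(472,518)],(350,175),4.5),.038)[:,:2]
print("bin",b,b.mean(0),np.linalg.norm(np.diff(np.r_[b,b[:1]],axis=0),axis=1))
bd=ray("top",f([(44,46),(396,57),(407,495),(38,485)],(350,175),4.5),.01)[:,:2]
print("board",bd.mean(0),np.linalg.norm(np.diff(np.r_[bd,bd[:1]],axis=0),axis=1))
r=ray("top",f([(232,533),(533,452),(230,518),(522,440)],(120,145),4),.108)[:,:2]
print("rail",r,np.linalg.norm(r[1]-r[0]),r[:2].mean(0))
h=ray("top",f([(75,125),(470,22),(530,265),(130,372)],(120,145),4),.146)[:,:2]
print("hood",h,np.linalg.norm(np.diff(np.r_[h,h[:1]],axis=0),axis=1),h.mean(0))
e=h[1]-h[0];e2=h[2]-h[3];e3=r[1]-r[0];e4=h[0]-h[3];e5=h[1]-h[2]
for k in(e,e2,e3): print(np.degrees(np.arctan2(k[1],k[0]))+90)
for k in (e4,e5): print(np.degrees(np.arctan2(k[1],k[0])))
d=np.load("pics/top0.npy");W=cloud("top",d)
# rail depth points
u0,v0=f([(232,533)],(120,145),4)[0];u1,v1=f([(533,452)],(120,145),4)[0]
for t in np.linspace(.1,.9,5):
    u=u0+t*(u1-u0);v=v0+t*(v1-v0); col=W[int(v)-6:int(v)+6,int(round(u))]; i=col[:,2].argmax()
    k=int(v)-4; col=W[k:k+8,int(round(u))]; print(col[np.abs(col[:,2]-.112)<.01])
E
```

```text
chip [[ 0.4938 -0.1805]
 [ 0.4279 -0.1742]
 [ 0.4303 -0.1431]
 [ 0.471  -0.1461]
 [ 0.4945 -0.1642]]
L 0.06623665452627266 W 0.031180163087115974 yaw -5.434106571820444 origin [ 0.4623 -0.1624] grasp [ 0.4543 -0.1617]
bin [[ 0.59   -0.3407]
 [ 0.581  -0.4626]
 [ 0.3861 -0.4458]
 [ 0.3936 -0.3234]] [ 0.4877 -0.3931] [0.1223 0.1956 0.1226 0.1972]
board [ 0.5343 -0.2153] [0.1895 0.2362 0.1887 0.2369]
rail [[0.4367 0.2743]
 [0.4729 0.1165]
 [0.4447 0.2755]
 [0.4796 0.1222]] 0.16188356870897946 [0.4548 0.1954]
hood [[0.6523 0.3523]
 [0.7018 0.1427]
 [0.5644 0.112 ]
 [0.5163 0.3176]] [0.2153 0.1408 0.2112 0.1404] [0.6087 0.2311]
13.297721335488191
13.17959458306892
12.918561634613525
14.289848333083862
12.618767051775126
[[0.4451 0.2569 0.1157]
 [0.4427 0.2564 0.1174]
 [0.4412 0.2574 0.1138]
 [0.439  0.2572 0.1141]
 [0.4375 0.2581 0.1106]
 [0.436  0.2592 0.1066]]
[[0.452  0.2256 0.1167]
 [0.4498 0.2256 0.1167]
 [0.4481 0.226  0.1147]
 [0.4465 0.2268 0.1113]
 [0.4441 0.2264 0.1131]
 [0.4428 0.2275 0.1085]]
[[0.4621 0.1956 0.1116]
 [0.4592 0.1947 0.1155]
 [0.4574 0.1951 0.1138]
 [0.4551 0.1948 0.1148]
 [0.4534 0.1953 0.1125]
 [0.4512 0.1952 0.1129]]
[[0.4691 0.164  0.1121]
 [0.467  0.1641 0.1119]
 [0.4642 0.1633 0.1159]
 [0.4624 0.1637 0.1141]
 [0.4603 0.1637 0.1139]
 [0.4584 0.1639 0.1128]]
[[0.4768 0.1329 0.1093]
 [0.474  0.1324 0.1129]
 [0.4712 0.1319 0.1162]
 [0.4695 0.1322 0.1143]
 [0.4678 0.1325 0.1121]
 [0.466  0.1328 0.1102]]
```

Call:
{"method": "send_rows", "body": {
  "moves": [
    [0,0,0,0,0,6.35,-0.18],
    [0,0,0,0,0,6.35,-0.18],
    [0,0,0,0,0,6.35,-0.18],
    [0.021,-0.0266,0.007,0,0,0,-0.18],
    [0.021,-0.0266,0.007,0,0,0,-0.18],
    [0.021,-0.0266,0.007,0,0,0,-0.18],
    [0.021,-0.0266,0.007,0,0,0,-0.18],
    [0.021,-0.0266,0.007,0,0,0,-0.18],
    [0.021,-0.0266,0.007,0,0,0,-0.18],
    [0.021,-0.0266,0.007,0,0,0,-0.18],
    [0.021,-0.0266,0.007,0,0,0,-0.18],
    [0.021,-0.0266,0.007,0,0,0,-0.18],
    [0.021,-0.0266,0.007,0,0,0,-0.18],
    [0.021,-0.0266,0.007,0,0,0,-0.18],
    [0.021,-0.0266,0.007,0,0,0,-0.18],
    [0.021,-0.0266,0.007,0,0,0,-0.18],
    [0.021,-0.0266,0.007,0,0,0,-0.18],
    [0,0,0,0,0,0,-0.18],
    [0,0,0,0,0,0,-0.18]
  ]
}}

```text
clock: 1.68
eef_pos: [0.4538, -0.1608, 0.1325]
orientation: [-180.0, 0.1, -4.6]
wrist_force: [-0.6, -0.2, -0.7]
finger_gap: 0.589
grasp_force: 0.0
```

Call:
{"method": "send_rows", "body": {
  "moves": [
    [0,0.001,0.0155,0,0,0,-0.18],
    [0,0,0.0155,0,0,0,-0.18],
    [0,0,0.0155,0,0,0,-0.18],
    [0,0,0.0155,0,0,0,-0.18],
    [0,0,0.0155,0,0,0,-0.18],
    [0,0,0.0155,0,0,0,-0.18],
    [0,0,0.007,0,0,0,-0.18],
    [0,0,0.007,0,0,0,-0.18],
    [0,0,0.007,0,0,0,-0.18],
    [0,0,0.006,0,0,0,-0.18],
    [0,0,0,0,0,0,-0.18],
    [0,0,0,0,0,0,-0.18]
  ]
}}

```text
clock: 2.68
eef_pos: [0.4532, -0.1633, 0.0133]
orientation: [-180.0, 0.0, -4.8]
wrist_force: [0.0, 0.3, 0.2]
finger_gap: 0.591
grasp_force: 0.0
```

Call:
{"method": "send_rows", "body": {
  "moves": [
    [0,0,0,0,0,0,0.0],
    [0,0,0,0,0,0,0.1],
    [0,0,0,0,0,0,0.2],
    [0,0,0,0,0,0,0.3],
    [0,0,0,0,0,0,0.4],
    [0,0,0,0,0,0,0.5],
    [0,0,0,0,0,0,0.6],
    [0,0,0,0,0,0,0.6],
    [0,0,0,0,0,0,0.6]
  ]
}}

```text
clock: 3.43
eef_pos: [0.4536, -0.1632, 0.0139]
orientation: [-180.0, -0.0, -4.8]
wrist_force: [-1.2, 1.7, 6.9]
finger_gap: 0.335
grasp_force: 59.6
```

Call:
{"method": "send_rows", "body": {
  "moves": [
    [0,0,-0.005,0,0,0,0.6],
    [0,0,-0.015,0,0,0,0.6],
    [0,0,-0.02,0,0,0,0.6],
    [0,0,-0.02,0,0,0,0.6],
    [0,0,-0.02,0,0,0,0.6],
    [0,0.01,0,0,0,0,0.6],
    [0,0.02,0,0,0,0,0.6],
    [0,0.022,0,0,0,0,0.6],
    [0,0.022,0,0,0,0,0.6],
    [0,0.022,0,0,0,0,0.6],
    [0,0.022,0,0,0,0,0.6],
    [0,0.022,0,0,0,0,0.6],
    [0,0.022,0,0,0,0,0.6],
    [0,0.022,0,0,0,0,0.6],
    [-0.0015,0.022,0,0,0,0,0.6],
    [-0.0015,0.02,0,0,0,0,0.6],
    [0,0,0,0,0,0,0.6],
    [0,0,0,0,0,0,0.6],
    [0,0,0,0,0,0,0.6]
  ]
}}

```text
clock: 5.02
eef_pos: [0.4309, -0.3878, 0.0927]
orientation: [-179.9, 0.1, -4.8]
wrist_force: [-0.0, 0.9, -0.9]
finger_gap: 0.338
grasp_force: 59.4
```

```bash
python3 - <<'E'
from h import *
p,d=optics.snapshot("top"); q,_=optics.snapshot("scene")
a=cv2.resize(p[175:305,350:520],None,fx=3,fy=3); b=cv2.resize(q[150:300,100:310],None,fx=2.5,fy=2.5)
h=max(a.shape[0],b.shape[0]); b=b[:, :290*1]
c=np.zeros((h,a.shape[1]+b.shape[1],3),np.uint8); c[:a.shape[0],:a.shape[1]]=a; c[:b.shape[0],a.shape[1]:]=b
cv2.imwrite("pics/s1.png",c); print(c.shape)
E
```

```text
(390, 800, 3)
```

View pics/s1.png

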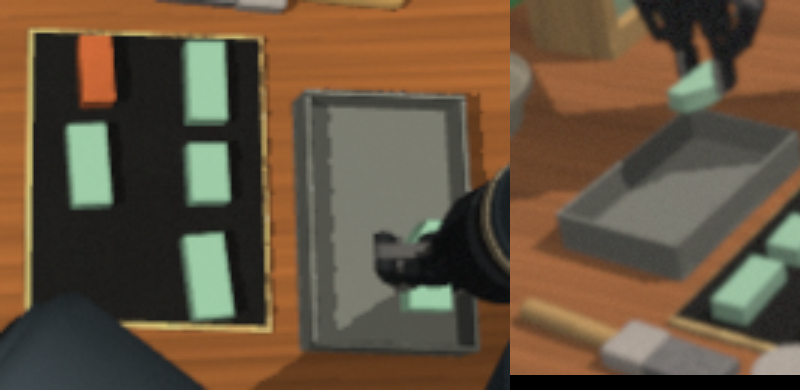

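The chipped bar is held level over the near half of the bin, at about (430,265) in the crop. The sound bars have not moved.

Call:
{"method": "send_rows", "body": {
  "moves": [
    [0,0,0.015,0,0,0,0.6],
    [0,0,0.015,0,0,0,0.6],
    [0,0,0.015,0,0,0,0.6],
    [0,0,0.015,0,0,0,0.6],
    [0,0,0.01,0,0,0,0.6],
    [0,0,0.005,0,0,0,0.6],
    [0,0,0.004,0,0,0,0.6],
    [0,0,0.003,0,0,0,0.6],
    [0,0,0.0015,0,0,0,0.6],
    [0,0,0,0,0,0,0.6],
    [0,0,0,0,0,0,0.6]
  ]
}}

```text
clock: 6.03
eef_pos: [0.4316, -0.3884, 0.0102]
orientation: [180.0, -0.0, -4.8]
wrist_force: [-0.5, -0.5, -1.2]
finger_gap: 0.334
grasp_force: 59.4
```

Call:
{"method": "send_rows", "body": {
  "moves": [
    [0,0,0,0,0,0,0.2],
    [0,0,0,0,0,0,0.0],
    [0,0,0,0,0,0,-0.18],
    [0,0,0,0,0,0,-0.18],
    [0,0,0,0,0,0,-0.18],
    [0,0,-0.01,0,0,0,-0.18],
    [0,0,-0.02,0,0,0,-0.18],
    [0,0,-0.025,0,0,0,-0.18],
    [0,0,-0.025,0,0,-2.3,-0.18],
    [0.0116,-0.0167,0,0,0,0,-0.18],
    [0.0116,-0.0167,0,0,0,0,-0.18],
    [0.0116,-0.0167,0,0,0,0,-0.18],
    [0.0116,-0.0167,0,0,0,0,-0.18],
    [0.0116,-0.0167,0,0,0,0,-0.18],
    [0.0116,-0.0167,0,0,0,0,-0.18],
    [0.0116,-0.0167,0,0,0,0,-0.18],
    [0.0116,-0.0167,0,0,0,0,-0.18],
    [0,0,0,0,0,0,-0.18],
    [0,0,0,0,0,0,-0.18]
  ]
}}

```text
clock: 7.62
eef_pos: [0.5304, -0.258, 0.0904]
orientation: [180.0, -0.0, -2.4]
wrist_force: [-1.5, -1.1, -0.5]
finger_gap: 0.59
grasp_force: 0.0
```

Call:
{"method": "send_rows", "body": {
  "moves": [
    [0,0.001,0.015,0,0,0,-0.18],
    [0,0,0.015,0,0,0,-0.18],
    [0,0,0.015,0,0,0,-0.18],
    [0,0,0.012,0,0,0,-0.18],
    [0,0,0.007,0,0,0,-0.18],
    [0,0,0.006,0,0,0,-0.18],
    [0,0,0.006,0,0,0,-0.18],
    [0,0,0,0,0,0,-0.18],
    [0,0,0,0,0,0,-0.18],
    [0,0,0,0,0,0,0.0],
    [0,0,0,0,0,0,0.1],
    [0,0,0,0,0,0,0.2],
    [0,0,0,0,0,0,0.3],
    [0,0,0,0,0,0,0.4],
    [0,0,0,0,0,0,0.5],
    [0,0,0,0,0,0,0.6],
    [0,0,0,0,0,0,0.6],
    [0,0,0,0,0,0,0.6]
  ]
}}

```text
clock: 9.12
eef_pos: [0.5302, -0.2598, 0.0144]
orientation: [180.0, -0.0, -2.5]
wrist_force: [-0.4, -0.0, 5.6]
finger_gap: 0.333
grasp_force: 60.2
```

Call:
{"method": "send_rows", "body": {
  "moves": [
    [0,0,-0.005,0,0,0,0.6],
    [0,0,-0.015,0,0,0,0.6],
    [0,0,-0.02,0,0,0,0.6],
    [0,0,-0.02,0,0,0,0.6],
    [0,0,-0.02,0,0,0,0.6],
    [0.001,0.01,0,0,0,0,0.6],
    [0.001,0.018,0,0,0,0,0.6],
    [0.001,0.019,0,0,0,0,0.6],
    [0.001,0.019,0,0,0,0,0.6],
    [0.001,0.019,0,0,0,0,0.6],
    [0.001,0.019,0,0,0,0,0.6],
    [0.001,0.018,0,0,0,0,0.6],
    [0.001,0.015,0,0,0,2.3,0.6],
    [0,0,0,0,0,0,0.6],
    [0,0,0,0,0,0,0.6],
    [0,0,0,0,0,0,0.6]
  ]
}}

```text
clock: 10.45
eef_pos: [0.5315, -0.3966, 0.0932]
orientation: [-179.9, 0.1, -4.8]
wrist_force: [-0.2, 0.5, -1.1]
finger_gap: 0.333
grasp_force: 59.5
```

Call:
{"method": "send_rows", "body": {
  "moves": [
    [0,0,0.015,0,0,0,0.6],
    [0,0,0.015,0,0,0,0.6],
    [0,0,0.015,0,0,0,0.6],
    [0,0,0.015,0,0,0,0.6],
    [0,0,0.01,0,0,0,0.6],
    [0,0,0.005,0,0,0,0.6],
    [0,0,0.004,0,0,0,0.6],
    [0,0,0.003,0,0,0,0.6],
    [0,0,0.001,0,0,0,0.6],
    [0,0,0,0,0,0,0.6],
    [0,0,0,0,0,0,0.6],
    [0,0,0,0,0,0,0.2],
    [0,0,0,0,0,0,0.0],
    [0,0,0,0,0,0,-0.18],
    [0,0,0,0,0,0,-0.18],
    [0,0,0,0,0,0,-0.18],
    [0,0,-0.01,0,0,0,-0.18],
    [0,0,-0.02,0,0,0,-0.18],
    [0,0,-0.03,0,0,0,-0.18],
    [0,0,-0.03,0,0,0,-0.18]
  ]
}}

```text
clock: 12.12
eef_pos: [0.5314, -0.3966, 0.1018]
orientation: [-179.9, 0.1, -4.8]
wrist_force: [1.5, -0.7, 0.1]
finger_gap: 0.591
grasp_force: 0.0
```

Call:
{"method": "send_rows", "body": {
  "moves": [
    [0,0,-0.04,0,0,0,-0.18],
    [0,0,-0.04,0,0,0,-0.18],
    [-0.007,-0.0324,-0.003,0,0,0,-0.18],
    [-0.007,-0.0324,-0.003,0,0,0,-0.18],
    [-0.007,-0.0324,-0.003,0,0,0,-0.18],
    [-0.007,-0.0324,-0.003,0,0,0,-0.18],
    [-0.007,-0.0324,-0.003,0,0,0,-0.18],
    [-0.007,-0.0324,-0.003,0,0,0,-0.18],
    [-0.007,-0.0324,-0.003,0,0,0,-0.18],
    [-0.007,-0.0324,-0.003,0,0,0,-0.18],
    [-0.007,-0.0324,-0.003,0,0,0,-0.18],
    [-0.007,-0.0324,-0.003,0,0,0,-0.18],
    [-0.007,-0.0324,-0.003,0,0,0,-0.18],
    [-0.007,-0.0324,-0.003,0,0,0,-0.18],
    [-0.007,-0.0324,-0.003,0,0,0,-0.18],
    [-0.007,-0.0324,-0.003,0,0,0,-0.18],
    [-0.007,-0.0324,-0.003,0,0,0,-0.18],
    [-0.007,-0.0324,-0.003,0,0,0,-0.18],
    [-0.007,-0.0324,0,0,0,0,-0.18],
    [-0.007,-0.0324,0,0,0,0,-0.18]
  ]
}}

```text
clock: 13.78
eef_pos: [0.439, 0.0667, 0.2394]
orientation: [-174.1, 0.1, 4.6]
wrist_force: [0.7, 0.1, -0.5]
finger_gap: 0.588
grasp_force: 0.0
```

Call:
{"method": "send_rows", "body": {
  "moves": [
    [0,0,0,0,0,7,-0.18],
    [0,0,0,0,0,7,-0.18],
    [0,0,0,0,0,7,-0.18],
    [0,0,0,0,0,7,-0.18],
    [0,0,0,0,0,7,-0.18],
    [0,0,0,0,0,7,-0.18],
    [0,0,0,0,0,7,-0.18],
    [0,0,0,0,0,7,-0.18],
    [0,0,0,0,0,7,-0.18],
    [0,0,0,0,0,7,-0.18],
    [0,0,0,0,0,2,-0.18],
    [0,0,0,0,0,0,-0.18],
    [0,0,0,0,0,0,-0.18]
  ]
}}

```text
clock: 14.87
eef_pos: [0.3257, -0.2078, 0.2401]
orientation: [-165.0, 13.6, -44.4]
wrist_force: [0.2, -0.4, -0.2]
finger_gap: 0.587
grasp_force: 0.0
```

```bash
python3 - <<'E'
from h import *
p,d=optics.snapshot("top"); q,_=optics.snapshot("scene")
a=cv2.resize(p[175:305,350:520],None,fx=2.2,fy=2.2); b=cv2.resize(q[190:360,360:540],None,fx=2.3,fy=2.3,interpolation=cv2.INTER_CUBIC)
h=max(a.shape[0],b.shape[0])
c=np.zeros((h,a.shape[1]+b.shape[1],3),np.uint8); c[:a.shape[0],:a.shape[1]]=a; c[:b.shape[0],a.shape[1]:]=b
cv2.imwrite("pics/s2.png",c); print(c.shape,a.shape)
# measure bars in bin
W=cloud("top",d); hsv=cv2.cvtColor(p,cv2.COLOR_BGR2HSV)
g=((hsv[...,0]>60)&(hsv[...,0]<95)&(hsv[...,1]>40)&(hsv[...,2]>60)).astype(np.uint8)
g[:180]=0;g[300:]=0;g[:,:360]=0;g[:,515:]=0
N,L,S,C=cv2.connectedComponentsWithStats(g)
for i in range(1,N):
    if S[i,4]<60: continue
    ys,xs=np.where(L==i); z=.03 if C[i][0]<440 else .025
    pts=ray("top",np.c_[xs,ys],z)[:,:2]; r=cv2.minAreaRect((pts*1000).astype(np.float32))
    print(C[i].round(),S[i,4],np.median(W[ys,xs,2]).round(4),np.array(r[0]).round(1),np.array(r[1]).round(1),round(r[2],1))
print(env.observe()["qpos"].round(1))
E
```

```text
(391, 788, 3) (286, 374, 3)
[418. 202.] 434 0.0298 [ 604.1 -263.3] [35.9 69.2] 87.1
[379. 230.] 425 0.0299 [ 541.3 -166.5] [69.5 34.2] 0.1
[477. 230.] 302 0.0241 [ 531.5 -395.1] [35.8 48.1] 87.5
[419. 267.] 458 0.0299 [ 450.6 -249.7] [67.6 35.7] 2.4
[479. 270.] 403 0.024 [ 440.1 -387.8] [34.3 66.3] 83.0
[-44.3   9.6  -8.1  85.9  15.  179.9]
```

View pics/s2.png

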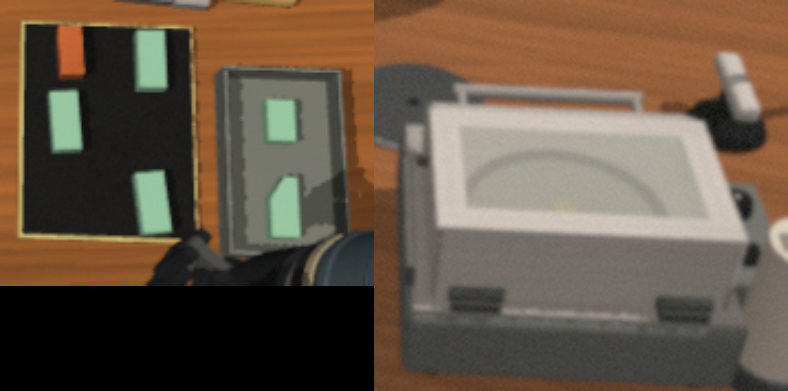

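Bars check out: both culled bars lie flat in the bin (top height 24 mm) and the sound bars are unmoved. The last joint reached its limit at 180°, so I'll turn the other way, to yaw 103°.

```bash
cat >> h.py <<'E'
from scipy.spatial.transform import Rotation as Ro
def to(xyz,rpy,s=None):
    """shift (tool frame after turn and before turn) and rotvec to the target"""
    s=s or env.observe(); R=Ro.from_euler("xyz",s["orientation"],degrees=True); T=Ro.from_euler("xyz",rpy,degrees=True)
    d=np.array(xyz)-s["eef_pos"]; rv=np.degrees((R.inv()*T).as_rotvec())
    print("rotvec",rv.round(2),np.linalg.norm(rv).round(1),"before",R.inv().apply(d).round(4),"after",T.inv().apply(d).round(4),s["qpos"].round(1))
E
python3 - <<'E'
from h import *
to([.38,0,.24],[180,0,10])
E
```

```text
rotvec [-20.26   5.42 -55.42] 59.3 before [-0.1028 -0.1731  0.0724] after [ 0.089  -0.1945  0.0002] [-44.3   9.6  -8.1  85.9  15.  179.9]
```

Call:
{"method": "send_rows", "body": {
  "moves": [
    [0,0,0,-2.25,0.6,-6.16,-0.18],
    [0,0,0,-2.25,0.6,-6.16,-0.18],
    [0,0,0,-2.25,0.6,-6.16,-0.18],
    [0,0,0,-2.25,0.6,-6.16,-0.18],
    [0,0,0,-2.25,0.6,-6.16,-0.18],
    [0,0,0,-2.25,0.6,-6.16,-0.18],
    [0,0,0,-2.25,0.6,-6.16,-0.18],
    [0,0,0,-2.25,0.6,-6.16,-0.18],
    [0,0,0,-2.25,0.6,-6.16,-0.18],
    [0.011,-0.0243,0,0,0,0,-0.18],
    [0.011,-0.0243,0,0,0,0,-0.18],
    [0.011,-0.0243,0,0,0,0,-0.18],
    [0.011,-0.0243,0,0,0,0,-0.18],
    [0.011,-0.0243,0,0,0,0,-0.18],
    [0.011,-0.0243,0,0,0,0,-0.18],
    [0.011,-0.0243,0,0,0,0,-0.18],
    [0.011,-0.0243,0,0,0,0,-0.18],
    [0,0,0,0,0,0,-0.18],
    [0,0,0,0,0,0,-0.18]
  ]
}}

```text
clock: 16.55
eef_pos: [0.3789, 0.001, 0.2402]
orientation: [-180.0, 0.0, 10.3]
wrist_force: [-0.5, -0.0, 0.5]
finger_gap: 0.588
grasp_force: 0.0
```

```bash
python3 - <<'E'
from h import *
print(env.observe()["eef_pos"],env.observe()["orientation"])
to([.4555,.1953,.20],[180,0,103.2])
E
```

```text
[0.37891683 0.001023   0.24019377] [-1.79971572e+02  2.80524597e-02  1.02607603e+01]
rotvec [-4.000e-02 -0.000e+00 -9.294e+01] 92.9 before [ 0.11   -0.1775  0.0402] after [0.1717 0.1189 0.0402] [ 1.000e-01 -9.000e-01 -1.640e+01  7.460e+01  0.000e+00  1.699e+02]
```

Call:
{"method": "send_rows", "body": {
  "moves": [
    [0,0,0,0,0,-6.64,0.2],
    [0,0,0,0,0,-6.64,0.2],
    [0,0,0,0,0,-6.64,0.2],
    [0,0,0,0,0,-6.64,0.2],
    [0,0,0,0,0,-6.64,0.2],
    [0,0,0,0,0,-6.64,0.2],
    [0,0,0,0,0,-6.64,0.2],
    [0,0,0,0,0,-6.64,0.2],
    [0,0,0,0,0,-6.64,0.2],
    [0,0,0,0,0,-6.64,0.2],
    [0,0,0,0,0,-6.64,0.2],
    [0,0,0,0,0,-6.64,0.2],
    [0,0,0,0,0,-6.64,0.2],
    [0,0,0,0,0,-6.64,0.2]
  ]
}}

```text
clock: 17.72
eef_pos: [0.3786, -0.0015, 0.2402]
orientation: [-180.0, -0.0, 103.2]
wrist_force: [-0.8, 0.3, -0.9]
finger_gap: 0.4
grasp_force: 0.0
```

Call:
{"method": "send_rows", "body": {
  "moves": [
    [0.0215,0.0149,0.005,0,0,0,0.2],
    [0.0215,0.0149,0.005,0,0,0,0.2],
    [0.0215,0.0149,0.005,0,0,0,0.2],
    [0.0215,0.0149,0.005,0,0,0,0.2],
    [0.0215,0.0149,0.005,0,0,0,0.2],
    [0.0215,0.0149,0.005,0,0,0,0.2],
    [0.0215,0.0149,0.005,0,0,0,0.2],
    [0.0215,0.0149,0.005,0,0,0,0.2],
    [0,0,0.02,0,0,0,0.2],
    [0,0,0.02,0,0,0,0.2],
    [0,0,0,0,0,0,0.2],
    [0,0,0,0,0,0,0.2]
  ]
}}

```text
clock: 18.72
eef_pos: [0.4559, 0.1925, 0.1597]
orientation: [-179.8, -0.0, 102.9]
wrist_force: [0.1, -0.3, 0.7]
finger_gap: 0.4
grasp_force: 0.0
```

```bash
python3 - <<'E'
from h import *
to([.4555,.1953,.094],[180,0,103.2])
p,d=optics.snapshot("top"); q,_=optics.snapshot("scene")
a=cv2.resize(p[200:300,150:280],None,fx=3,fy=3,interpolation=cv2.INTER_CUBIC); b=cv2.resize(q[180:280,370:500],None,fx=3,fy=3,interpolation=cv2.INTER_CUBIC)
cv2.imwrite("pics/s3.png",np.hstack([a,b]))
E
```

```text
rotvec [-0.17 -0.   -0.31] 0.4 before [0.0028 0.0004 0.0657] after [0.0028 0.0002 0.0657] [ 22.9  12.9 -12.6  64.7   0.  100. ]
```

View pics/s3.png

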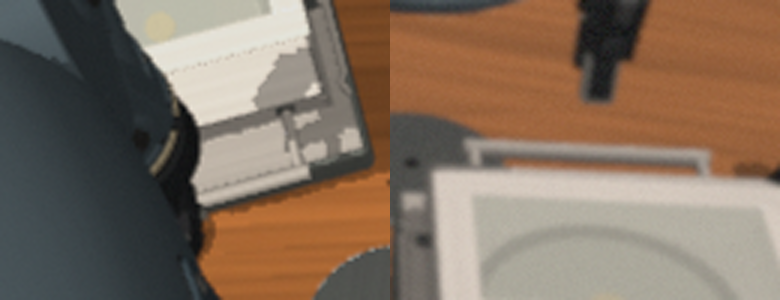

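The gripper is centred over the rail, so I'll descend and grip.

Call:
{"method": "send_rows", "body": {
  "moves": [
    [0.0028,0,0.01,0,0,-0.3,0.2],
    [0,0,0.01,0,0,0,0.2],
    [0,0,0.01,0,0,0,0.2],
    [0,0,0.01,0,0,0,0.2],
    [0,0,0.01,0,0,0,0.2],
    [0,0,0.01,0,0,0,0.2],
    [0,0,0.007,0,0,0,0.2],
    [0,0,0,0,0,0,0.2],
    [0,0,0,0,0,0,0.2]
  ]
}}

```text
clock: 19.57
eef_pos: [0.4557, 0.1956, 0.0925]
orientation: [-179.9, -0.0, 103.2]
wrist_force: [-0.0, -0.8, 0.1]
finger_gap: 0.399
grasp_force: 0.0
```

Call:
{"method": "send_rows", "body": {
  "moves": [
    [0,0,0,0,0,0,0.3],
    [0,0,0,0,0,0,0.4],
    [0,0,0,0,0,0,0.5],
    [0,0,0,0,0,0,0.6],
    [0,0,0,0,0,0,0.7],
    [0,0,0,0,0,0,0.8],
    [0,0,0,0,0,0,0.9],
    [0,0,0,0,0,0,1],
    [0,0,0,0,0,0,1],
    [0,0,0,0,0,0,1]
  ]
}}

```text
clock: 20.4
eef_pos: [0.457, 0.1961, 0.0936]
orientation: [179.9, -0.0, 103.2]
wrist_force: [5.7, 0.7, 4.6]
finger_gap: 0.112
grasp_force: 58.6
```

```bash
python3 - <<'E'
from h import *
s=env.observe(); print({k:np.round(v,4) for k,v in s.items()})
E
```

```text
{'clock': np.float64(20.4), 'qpos': array([ 2.320900e+01,  1.597060e+01, -1.893740e+01,  5.502220e+01,
        2.250000e-02,  1.000514e+02]), 'joint_vel': array([ 0.0151,  0.0076, -0.0369,  0.023 , -0.0527,  0.0594]), 'joint_efforts': array([ 7.88400e-01, -4.95078e+01,  2.53445e+01,  2.02110e+00,
        4.71500e-01,  2.18000e-02]), 'eef_pos': array([0.457 , 0.1961, 0.0936]), 'orientation': array([ 1.799352e+02, -3.430000e-02,  1.031576e+02]), 'wrist_force': array([5.6668, 0.6548, 4.5661]), 'wrist_torque': array([ 0.0244, -1.0111, -0.007 ]), 'grasp_force': np.float64(58.5789), 'finger_gap': np.float64(0.1118)}
```

```bash
python3 - <<'E'
import numpy as np
a=np.r_[0,.4,1.1,np.linspace(2.4,72.4,47)[:],73.6,74.4,74.8,75.06]; f=np.radians(a+4.97); r=np.hypot(.23,.02)
P=np.c_[-r*np.cos(f),-r*np.sin(f)]; Q=np.round(P-P[0],4); D=np.diff(Q,axis=0)
print(len(D)); print([[0,float(round(y,4)),float(round(z,4))] for y,z in D]); print(Q[-1])
E
```

```text
53
[[0, 0.0001, -0.0016], [0, 0.0003, -0.0028], [0, 0.0006, -0.0052], [0, 0.0009, -0.0061], [0, 0.001, -0.006], [0, 0.0012, -0.006], [0, 0.0014, -0.006], [0, 0.0015, -0.006], [0, 0.0016, -0.0059], [0, 0.0019, -0.0058], [0, 0.0019, -0.0058], [0, 0.0022, -0.0058], [0, 0.0022, -0.0057], [0, 0.0025, -0.0056], [0, 0.0025, -0.0056], [0, 0.0028, -0.0055], [0, 0.0028, -0.0054], [0, 0.0031, -0.0053], [0, 0.0031, -0.0053], [0, 0.0033, -0.0051], [0, 0.0034, -0.0051], [0, 0.0036, -0.005], [0, 0.0037, -0.0049], [0, 0.0038, -0.0048], [0, 0.004, -0.0047], [0, 0.004, -0.0046], [0, 0.0042, -0.0045], [0, 0.0043, -0.0043], [0, 0.0045, -0.0043], [0, 0.0045, -0.0041], [0, 0.0046, -0.004], [0, 0.0048, -0.0039], [0, 0.0048, -0.0037], [0, 0.005, -0.0037], [0, 0.005, -0.0034], [0, 0.0052, -0.0034], [0, 0.0052, -0.0032], [0, 0.0053, -0.0031], [0, 0.0054, -0.0029], [0, 0.0054, -0.0028], [0, 0.0055, -0.0027], [0, 0.0056, -0.0025], [0, 0.0057, -0.0023], [0, 0.0057, -0.0022], [0, 0.0058, -0.0021], [0, 0.0058, -0.0018], [0, 0.0059, -0.0018], [0, 0.006, -0.0016], [0, 0.0059, -0.0014], [0, 0.0047, -0.001], [0, 0.0032, -0.0006], [0, 0.0016, -0.0003], [0, 0.001, -0.0002]]
[ 0.19   -0.2074]
```

Call:
{"method": "send_rows", "body": {
  "moves": [
    [0,0.0001,-0.0016,0,0,0,1],
    [0,0.0003,-0.0028,0,0,0,1],
    [0,0.0006,-0.0052,0,0,0,1],
    [0,0.0009,-0.0061,0,0,0,1],
    [0,0.001,-0.006,0,0,0,1],
    [0,0.0012,-0.006,0,0,0,1],
    [0,0.0014,-0.006,0,0,0,1],
    [0,0.0015,-0.006,0,0,0,1],
    [0,0.0016,-0.0059,0,0,0,1],
    [0,0.0019,-0.0058,0,0,0,1],
    [0,0.0019,-0.0058,0,0,0,1],
    [0,0.0022,-0.0058,0,0,0,1],
    [0,0.0022,-0.0057,0,0,0,1]
  ]
}}

```text
clock: 21.48
eef_pos: [0.4721, 0.1996, 0.1609]
orientation: [-179.8, -0.0, 103.2]
wrist_force: [5.2, 2.4, -5.7]
finger_gap: 0.114
grasp_force: 58.5
```

```bash
python3 - <<'E'
from h import *
s=env.observe(); print({k:np.round(v,4) for k,v in s.items()})
p,d=optics.snapshot("scene")
cv2.imwrite("pics/s4.png",cv2.resize(p[120:340,330:570],None,fx=2.4,fy=2.4))
E
```

```text
{'clock': np.float64(21.4833), 'qpos': array([ 2.28863e+01,  1.44932e+01, -1.01948e+01,  6.54605e+01,
        5.74000e-02,  9.97200e+01]), 'joint_vel': array([-0.5416, -0.0953, 10.5769, 10.518 , -0.0377, -0.4599]), 'joint_efforts': array([ 9.88000e-02, -5.64878e+01,  3.13343e+01,  1.81110e+00,
        2.60000e-03,  2.98000e-02]), 'eef_pos': array([0.4721, 0.1996, 0.1609]), 'orientation': array([-1.798439e+02, -3.150000e-02,  1.031662e+02]), 'wrist_force': array([ 5.209 ,  2.4404, -5.6999]), 'wrist_torque': array([ 0.4431, -0.9033, -0.0062]), 'grasp_force': np.float64(58.5127), 'finger_gap': np.float64(0.1136)}
```

View pics/s4.png

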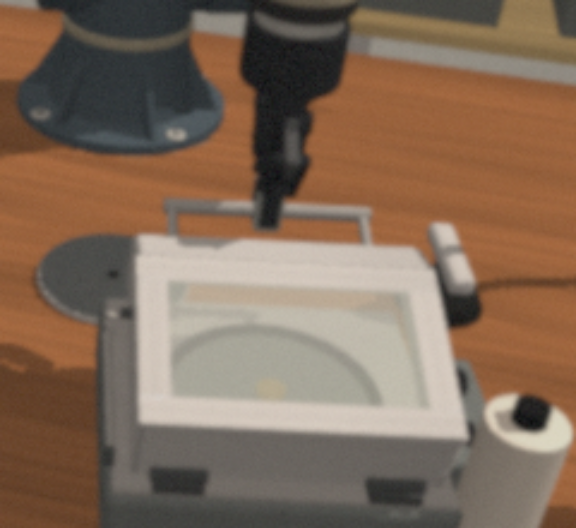

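The hood is rising with the rail held between the fingers near (268,212) in the crop. I'll carry on along the arc.

Call:
{"method": "send_rows", "body": {
  "moves": [
    [0,0.0025,-0.0056,0,0,0,1],
    [0,0.0025,-0.0056,0,0,0,1],
    [0,0.0028,-0.0055,0,0,0,1],
    [0,0.0028,-0.0054,0,0,0,1],
    [0,0.0031,-0.0053,0,0,0,1],
    [0,0.0031,-0.0053,0,0,0,1],
    [0,0.0033,-0.0051,0,0,0,1],
    [0,0.0034,-0.0051,0,0,0,1],
    [0,0.0036,-0.005,0,0,0,1],
    [0,0.0037,-0.0049,0,0,0,1],
    [0,0.0038,-0.0048,0,0,0,1],
    [0,0.004,-0.0047,0,0,0,1],
    [0,0.004,-0.0046,0,0,0,1],
    [0,0.0042,-0.0045,0,0,0,1],
    [0,0.0043,-0.0043,0,0,0,1],
    [0,0.0045,-0.0043,0,0,0,1]
  ]
}}

```text
clock: 22.87
eef_pos: [0.5242, 0.2119, 0.2429]
orientation: [-179.7, -0.1, 103.2]
wrist_force: [-12.6, -0.3, 8.2]
finger_gap: 0.115
grasp_force: 58.7
```

```bash
python3 - <<'E'
from h import *
s=env.observe(); print({k:np.round(v,4) for k,v in s.items() if k in("qpos","eef_pos","wrist_force","wrist_torque")})
E
```

```text
{'qpos': array([21.9506, 17.6885,  6.5529, 79.1342,  0.104 , 98.7632]), 'eef_pos': array([0.5242, 0.2119, 0.2429]), 'wrist_force': array([-12.5658,  -0.252 ,   8.1811]), 'wrist_torque': array([-0.2142,  3.168 ,  0.0234])}
```

Call:
{"method": "send_rows", "body": {
  "moves": [
    [0,0.004,-0.0046,0,0,0,1],
    [0,0.0041,-0.0045,0,0,0,1],
    [0,0.0048,-0.0039,0,0,0,1],
    [0,0.0048,-0.0037,0,0,0,1],
    [0,0.005,-0.0037,0,0,0,1],
    [0,0.005,-0.0034,0,0,0,1],
    [0,0.0052,-0.0034,0,0,0,1],
    [0,0.0052,-0.0032,0,0,0,1],
    [0,0.0053,-0.0031,0,0,0,1],
    [0,0.0054,-0.0029,0,0,0,1],
    [0,0.0054,-0.0028,0,0,0,1],
    [0,0.0055,-0.0027,0,0,0,1],
    [0,0.0056,-0.0025,0,0,0,1],
    [0,0.0057,-0.0023,0,0,0,1]
  ]
}}

```text
clock: 24.03
eef_pos: [0.5954, 0.2287, 0.2908]
orientation: [180.0, -0.1, 103.2]
wrist_force: [-7.2, 1.2, 11.3]
finger_gap: 0.113
grasp_force: 62.7
```

```bash
python3 - <<'E'
from h import *
s=env.observe(); print({k:np.round(v,4) for k,v in s.items() if k in("qpos","eef_pos","wrist_force","wrist_torque")})
E
```

```text
{'qpos': array([2.09705e+01, 2.49071e+01, 2.44993e+01, 8.95468e+01, 7.90000e-02,
       9.77884e+01]), 'eef_pos': array([0.5954, 0.2287, 0.2908]), 'wrist_force': array([-7.1693,  1.2298, 11.2543]), 'wrist_torque': array([ 0.1438,  1.8054, -0.0121])}
```

Call:
{"method": "send_rows", "body": {
  "moves": [
    [0,0.0057,-0.0025,0,0,0,1],
    [0,0.0058,-0.0024,0,0,0,1],
    [0,0.0058,-0.0022,0,0,0,1],
    [0,0.0059,-0.002,0,0,0,1],
    [0,0.006,-0.0016,0,0,0,1],
    [0,0.0059,-0.0014,0,0,0,1],
    [0,0.0047,-0.001,0,0,0,1],
    [0,0.0032,-0.0006,0,0,0,1],
    [0,0.0016,-0.0003,0,0,0,1],
    [0,0.001,-0.0002,0,0,0,1],
    [0,0,0,0,0,0,1],
    [0,0,0,0,0,0,1],
    [0,0,0,0,0,0,1]
  ]
}}

```text
clock: 25.12
eef_pos: [0.6401, 0.2392, 0.3044]
orientation: [179.9, -0.1, 103.2]
wrist_force: [-4.1, 2.3, 6.1]
finger_gap: 0.111
grasp_force: 63.2
```

```bash
python3 - <<'E'
from h import *
s=env.observe(); print({k:np.round(v,4) for k,v in s.items() if k in("qpos","eef_pos","wrist_force","wrist_torque","grasp_force")})
for n in("top","scene"):
    p,d=optics.snapshot(n); cv2.imwrite(f"pics/{n}5.png",p); np.save(f"pics/{n}5.npy",d)
a=cv2.imread("pics/scene5.png")[100:360,320:580]; b=cv2.imread("pics/top5.png")[130:300,90:290]
a=cv2.resize(a,(440,440)); b=cv2.resize(b,(360,306)); c=np.zeros((440,800,3),np.uint8); c[:,:440]=a;c[:306,440:]=b
cv2.imwrite("pics/s5.png",c)
E
```

```text
{'qpos': array([2.04550e+01, 3.05121e+01, 3.58513e+01, 9.52657e+01, 6.88000e-02,
       9.72687e+01]), 'eef_pos': array([0.6401, 0.2392, 0.3044]), 'wrist_force': array([-4.1403,  2.3274,  6.0672]), 'wrist_torque': array([0.3139, 0.9897, 0.1074]), 'grasp_force': np.float64(63.2066)}
```

View pics/s5.png

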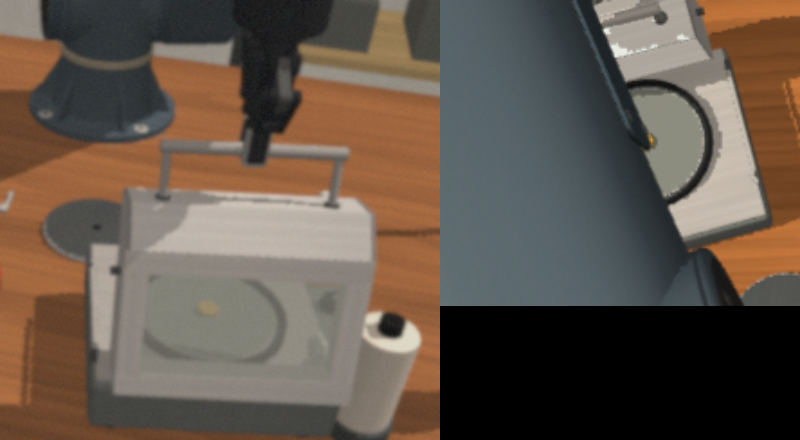

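The hood stands open with the rail in the fingers. I'll check its angle by fitting a plane to its top panel from the depth image.

```bash
python3 - <<'E'
from h import *
def fit(W,regs):
    P=np.vstack([W[y0:y1,x0:x1].reshape(-1,3) for x0,x1,y0,y1 in regs]); P=P[np.isfinite(P).all(1)&(P[:,2]>.03)]
    for _ in range(6):
        c=P.mean(0); n=np.linalg.svd(P-c,full_matrices=False)[2][2]; r=(P-c)@n; P=P[abs(r)<max(.004,2*np.median(abs(r)))]
    n*=np.sign(n[2]) ; return n,len(P),r.std(),c
m=np.array([np.cos(np.radians(13.2)),np.sin(np.radians(13.2)),0])
W=cloud("scene",np.load("pics/scene5.npy")); k=260/440
R=[(128,365,253,268),(120,345,368,388),(125,138,280,360),(348,362,280,370)]
R=[(int(320+a*k),int(320+b*k),int(100+c*k),int(100+d*k)) for a,b,c,d in R]
n,N,s,c=fit(W,R); print(n,N,s,c,"angle",np.arctan2(n@m,n[2]))
W0=cloud("scene",np.load("pics/scene0.npy"))
n,N,s,c=fit(W0,[(400,500,240,245),(390,400,250,300),(500,512,260,300)]); print("shut",n,N,s,c,np.arctan2(n@m,n[2]))
E
```

```text
[0.93764374 0.22358679 0.26614501] 3604 0.0012371120983494196 [0.71684273 0.25574578 0.18137479] angle 1.3014029922631676
shut [0.00147958 0.00186401 0.99999717] 1272 0.0010404627250387654 [0.60339736 0.23223596 0.14799445] 0.0018661408058762417
```

The depth fit gives 1.301 rad and the arm's displacement 1.302 rad, both in tolerance. I'll hold briefly, then hand in.

Call:
{"method": "send_rows", "body": {
  "moves": [
    [0,0.001,0,0,0,0,1],
    [0,0,0,0,0,0,1],
    [0,0,0,0,0,0,1],
    [0,0,0,0,0,0,1],
    [0,0,0,0,0,0,1],
    [0,0,0,0,0,0,1],
    [0,0,0,0,0,0,1],
    [0,0,0,0,0,0,1]
  ]
}}

```text
clock: 25.88
eef_pos: [0.641, 0.2393, 0.3045]
orientation: [179.9, -0.1, 103.2]
wrist_force: [-3.1, 1.4, 7.4]
finger_gap: 0.112
grasp_force: 63.3
```

```bash
python3 -c "
from workcell import order
print(order.finish_job())"
```

```text
the job is handed in; nothing more can be done
None
```

I handed the job in with the chipped and short bars lying flat in the seconds bin, the sound bars where they lay, and the arm still gripping the rail with the hood held at about 1.30 rad; no verdict came back.

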